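Slide the crimp-cap tin into its holder and shut the keeper

ROBOT

A 7-joint arm with a two-finger parallel gripper is mounted at the origin on the work surface; the furniture and walls round the work are solid. World frame = base frame: x ahead of the robot, y to its left, z up, the work surface at z = 0. Lengths are in mm, angles in degrees, forces in N, time in s.
With the tool pointing down it reaches from about 425 to 950 mm from the base axis. Payload 4.7 kg.
Tool frame: the origin (TCP) lies midway between the tips of the shut fingers; the grasp point (between the pads) lies 19 mm behind it (grip_point_offset is the distance from the TCP to the grasp point, in mm); z points along the fingers, y is the line along which they close (so a half turn about z gives the same grasp; the last joint's range is limited). The gripper opens to 87 mm and grips with 3 to 60 N. Pads are 19 mm wide; open, the fingers measure 117 mm over their backs; the gripper's body (75 mm by 190 mm) begins 51 mm behind the grasp point.
Start: joints at [-77.229, 26.849, -2.785, 87.806, 1.381, 65.374, -4.715], TCP at [168.132, 653.744, 222.573] pointing down, gripper open.
Joint ranges: [-148.3, 148.3], [-19.14, 114.17], [-79.39, 73.82], [5.75, 140.21], [-59.74, 239.74], [12.07, 113.84], [-152.46, 152.46]. Speed limits (degrees/s): [147.25, 147.25, 180, 180, 180, 180, 180].

INTERFACE

Orientations are given as [roll, pitch, yaw] about the fixed x, y, z axes, in that order (R = Rz(yaw) Ry(pitch) Rx(roll)).
In Python, from workcell import state, capture, hand_in, grip_point_offset gives the robot as it stands.
- The arm moves only by the tool apply_moves, never from a script. Its arguments are lists of equal length, an entry for each row: "travel": the shift along the tool's x, y, z in mm, a list of three; "rot": the turn, a rotation vector about the tool's x, y, z in rad, a list of three. In form: {"travel": [[dx, dy, dz], ...], "rot": [[rx, ry, rz], ...]}. A call has 1 to 20 rows; each row shifts and turns the commanded pose from where the row before left it, along the tool's axes as they then stand; what a row does not reach is not made up. A row lasts 1/10 s, in which the tool goes at most 50 mm and 8.59 degrees, less where a joint would pass 70% of its speed; a pose out of reach is approached as far as the arm can. A call with a gripper value outside its range is refused whole. "claw" is the gripper's target within -1 to 1 (shut at 1, half-way at 0, fully open at -1), set as the call begins (left out, the last holds). The fingers move at their own pace and stop on an object; "newtons" is the grip in N (left out, the last holds). Time passes only in rows, so rows that do not move let the fingers close. It gives the time, the measured TCP pose, the force, the opening and the grip force at its end, in the units of the state.
- state(): the state, without advancing time (a new reading comes with each control period).
- capture(name): name is "scene" or "side" or "wrist"; returns a dict with "color" (384x512x3 uint8, red, green, blue), "vertical_fov" (degrees; the focal length in pixels is half the picture's height over the tangent of half this angle, whatever the lens; pixels are square), "cx", "cy" (the principal point, pixels), "k1" (the pictures are not rectified: a ray, as slopes to the right and down, at radius r is drawn at 1 + k1 r^2 times it, then the intrinsics apply), "cam_to_world" (4x4, takes a point from camera to world coordinates). Camera axes: x right, y down, z forward; pixel columns grow to the right and rows downward; lengths in mm; the calibration is good to about 2 mm. A picture is of the moment at which its call begins. There is no depth.
- hand_in(): hands the job in; it is judged then, once.
The state is a dict: "clock": time; "q": joint angles; "qd": joint speeds; "effort": joint torques, N m; "tool_pos": TCP position; "orientation": TCP orientation; "contact_force": force on the tool from outside, world axes, zero at the start; "ft_torque": the same for the moment, N m; "finger_gap": opening from 0.0 (shut) to 1.0 (fully open); "gripper_force": force on a finger pad.
Only numpy, scipy, OpenCV 4.12 (cv2) and the standard library are available. Lean on these libraries where they do the work, as an engineer would, in place of code of your own. Each camera call takes 0.05 s, during which the arm holds its last target. There are 200 camera calls.

TASK

Push the flat round tin of crimp caps along the table until it is fully home against the back of the U-shaped wooden holder, and push the holder's red-tipped brass keeper arm fully shut across the mouth behind it. Only push: never lift or tip the tin, and leave the three dropper bottles beside the holder where they stand.

Things in the scene. Friction and masses are not known exactly. Their poses are not given: they have to be found in the camera images.
- crimp_tin: Flat round tin, olive-brown side and dark green lid, 59 mm across, 26 mm high, about 60 g, loose on the table. Origin: centre of its underside; z up.
- seat (a point): Where the tin's underside centre lies when it is fully home in the holder (table level). Axes as the holder's: +x from the open mouth to the back wall (the way the tin goes in), +y to the left seen from the mouth, z up. Once in, the tin has 5 mm play to each side and may touch either side wall.
- keeper_hinge (a point): Upright hinge axis of the keeper, on the holder's right front corner, at x = -37, y = -58 mm of seat, 15 mm above the table. Fixed on the holder, axes as the holder's.
- keeper_tip (a point): Outer end of the keeper arm, 109 mm from the hinge axis, 15 mm above the table: a straight brass bar, 8 mm thick, from 7 to 23 mm above the table, with a red end 22 mm long and 10 mm thick. The point's +y axis runs from hinge to tip. Shut, the bar lies in front of the mouth, its inner face 3 mm from a tin that is home.
- keeper (a joint): Angle of the keeper, rad: 0 = shut (straight across the mouth, against its end stop), growing to 2.4 = wide open; at 1.57 it points straight out, away from the back wall, and beyond that also outward to the right. Shutting swings it clockwise seen from above. Stiff hinge (about 2 N at 80 mm from it), stays where it is left; no spring.
- dropper_a: Amber dropper bottle with black cap, 39 mm across, 102 mm tall, standing loose. Origin: centre of its underside. A bystander.
- dropper_b: Another dropper bottle of the same kind and size. A bystander.
- dropper_c: A third dropper bottle of the same kind and size. A bystander.
- holder: U-shaped wooden holder fixed to the table, no floor (the tin slides on the table). Origin and axes as seat. Walls 12 mm thick, 24 mm high; back wall's inner face at x = +30 mm; side walls' inner faces at y = -35 and +35 mm from x = -4 mm to the back; before that they flare out at 30 degrees to a mouth about 98 mm wide, ending at about x = -29 mm.
Mind the look-alikes: they are no part of the job. There is more than one size of the crimp_tin; the job needs the middle-sized. Of the things that look like the holder, the larger one is meant.

How it is judged (in metres and radians):
At the end, for the whole second after the job is handed in: The tin lies flat and still in the holder, its centre within 5 mm of fully home (and between the side walls), and the keeper is shut to within 0.1 rad (about 11 mm at its tip) (x of crimp_tin in the frame of seat between -0.005 and 0.004 m and y of crimp_tin in the frame of seat between -0.01 and 0.01 m and angle between crimp_tin's own z axis and vertical below 0.08 rad and linear speed of crimp_tin below 0.02 m/s and value of joint keeper below 0.1 rad); the robot touches nothing.
It fails at once if the tin is lifted off the table (more than 8 mm) (height (world z) of crimp_tin above 0.008 m).
It fails at once if the tin is tipped (more than 0.3 rad) (angle between crimp_tin's own z axis and vertical above 0.3 rad).
It fails at once if a dropper bottle is moved by more than 20 mm (distance of any of dropper_a, dropper_b, dropper_c from where it was at the start of the episode above 0.02 m).
It also fails if it takes over 72 s, if anything falls off the work surface, if the arm or the gripper's body presses on something with over 40 N, if the wrist force passes 120 N, or if a joint passes its speed limit or range.

## Working session

There is one attempt and no reset: what is moved stays moved. The work goes in short steps, Python scripts to look and compute and a tool call to move; the robot and the scene stay as the last step left them, time stands still between calls to the robot, and variables do not carry over. Pictures are saved under pics/ and viewed, at most 13 in all, crops included, and the job is handed in when it is done.

Besides the shell and the picture viewer there is one more tool, called after "Emit:" as a command line: name --argument value ..., lists and objects as JSON in quotes. apply_moves: Moves the arm, as the interface text tells. Its arguments: {"type":"object","properties":{"travel":{"type":"array"},"rot":{"type":"array"},"claw":{"type":"number"},"newtons":{"type":"number"}},"required":["travel","rot"]}

```bash
mkdir -p pics; ls; cat > h.py <<'E'
import numpy as np, cv2, pickle
from workcell import state, capture
def snap(n,f):
    c=capture(n); pickle.dump(c,open(f'pics/{f}.pkl','wb')); cv2.imwrite(f'pics/{f}.png',c['color'][:,:,::-1]); return c
def load(f): return pickle.load(open(f'pics/{f}.pkl','rb'))
def K(c):
    f=c['color'].shape[0]/2/np.tan(np.radians(c['vertical_fov'])/2)
    return np.array([[f,0,c['cx']],[0,f,c['cy']],[0,0,1.]])
def ray(c,uv):
    uv=np.asarray(uv,float).reshape(-1,2); k=K(c); d=(uv-[k[0,2],k[1,2]])/k[0,0]; u=d.copy()
    for _ in range(30): u=d/(1+c['k1']*(u**2).sum(1,keepdims=True))
    T=np.array(c['cam_to_world']); return T[:3,3],np.c_[u,np.ones(len(u))]@T[:3,:3].T
def plane(c,uv,z):
    o,d=ray(c,uv); return (o+d*((z-o[2])/d[:,2])[:,None])[:,:2]
def proj(c,P):
    T=np.array(c['cam_to_world']); p=(np.asarray(P,float).reshape(-1,3)-T[:3,3])@T[:3,:3]; s=p[:,:2]/p[:,2:]
    s=s*(1+c['k1']*(s**2).sum(1,keepdims=True)); k=K(c); return s*k[0,0]+[k[0,2],k[1,2]]
E
python3 - <<'E'
from h import *
ims=[snap(n,n+'0') for n in('scene','side','wrist')]
for c in ims: print(np.round(c['cam_to_world'],2).tolist(),c['k1'],c['vertical_fov'])
a=np.hstack([c['color'][:,:,::-1] for c in ims[:2]])
cv2.imwrite('pics/w.png',ims[2]['color'][:,:,::-1])
s=state();print(s['tool_pos'],s['orientation'])
E
```

```text
pics
[[0.91, -0.18, 0.37, 185.22], [-0.41, -0.43, 0.8, -448.35], [0.02, -0.88, -0.47, 426.29], [0.0, 0.0, 0.0, 1.0]] 0.03017968443778051 50.24360074476245
[[0.92, -0.24, 0.31, 250.79], [-0.39, -0.58, 0.72, -454.63], [0.01, -0.78, -0.62, 620.12], [0.0, 0.0, 0.0, 1.0]] 0.030679725695466873 54.02081585626877
[[0.25, 0.93, 0.26, 95.03], [0.97, -0.24, -0.07, 671.91], [-0.0, 0.27, -0.96, 383.42], [0.0, 0.0, 0.0, 1.0]] -0.017696774004545474 58.954123152361525
[168.03854371 653.29075508 221.75844827] [-1.79915748e+02  2.35246053e-03  1.65575886e+02]
```

View pics/scene0.png

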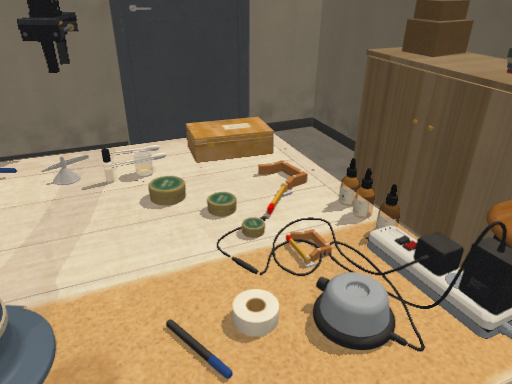

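View pics/side0.png

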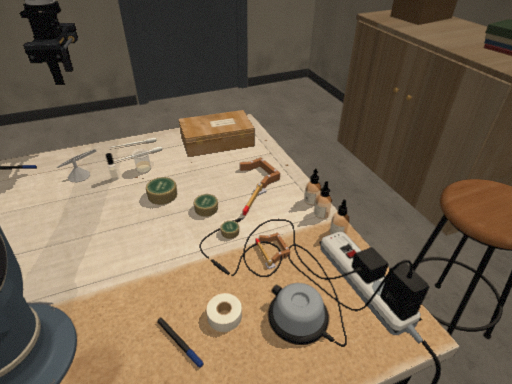

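Scene and side views: the middle tin is at (222,203) in scene and (206,205) in side. The larger holder is at about (285,172) and (262,170), with its keeper's red tip near (270,210) and (244,215). The bottles are at (345–390,200) in scene, to the right of the holder, and the small tin is at (253,227).

```bash
cat > m.py <<'E'
from h import *
def tri(c1,p1,c2,p2):
    o1,d1=ray(c1,p1);o2,d2=ray(c2,p2);d1=d1[0];d2=d2[0]
    t=np.linalg.lstsq(np.c_[d1,-d2],o2-o1,rcond=None)[0]
    return (o1+d1*t[0]+o2+d2*t[1])/2
E
python3 - <<'E'
from m import *
S=load('scene0');D=load('side0')
for c,n in((S,'scene'),(D,'side')):
    hsv=cv2.cvtColor(c['color'],cv2.COLOR_RGB2HSV)
    for nm,lo,hi in(('green',(50,60,20),(95,255,140)),('red',(0,190,130),(6,255,255)),('holder',(5,110,60),(14,230,215))):
        m=cv2.inRange(hsv,lo,hi); k,l,st,ce=cv2.connectedComponentsWithStats(m)
        for i in range(1,k):
            if st[i,4]>25: print(n,nm,st[i].tolist(),ce[i].round(1).tolist(),plane(c,ce[i],{'green':26,'red':15,'holder':24}[nm])[0].round())
print('bottles',plane(S,[[347,203],[361,214],[386,228]],0).round(), plane(D,[[312,203],[322,217],[339,232]],0).round())
print('holder pts',plane(S,[[260,169],[281,162],[306,176],[295,184]],24).round(),plane(D,[[241,166],[261,158],[280,172],[268,183]],24).round())
print('tin',tri(S,[222,199],D,[206,202]))
# scaled crop
a=S['color'][130:270,200:420,::-1]; cv2.imwrite('pics/crop1.png',cv2.resize(a,None,fx=3.6,fy=3.6,interpolation=cv2.INTER_CUBIC))
E
```

```text
scene green [153, 177, 27, 13, 216] [166.4, 182.9] [333. 351.]
scene green [211, 193, 22, 11, 148] [221.4, 198.0] [419. 242.]
scene green [245, 219, 17, 9, 106] [252.8, 222.9] [440. 131.]
scene red [268, 203, 6, 11, 48] [270.3, 208.1] [501. 184.]
scene red [406, 242, 10, 6, 35] [410.9, 244.3] [673. -23.]
scene holder [259, 161, 48, 28, 542] [284.6, 172.2] [596. 306.]
scene holder [487, 216, 7, 9, 26] [489.2, 220.0] [853. -27.]
scene holder [491, 224, 12, 11, 56] [497.0, 229.1] [839. -55.]
scene holder [290, 229, 41, 33, 451] [312.9, 242.3] [511.  38.]
scene holder [506, 238, 6, 10, 27] [509.1, 242.3] [821. -92.]
side green [149, 179, 24, 13, 178] [160.3, 185.0] [330. 347.]
side green [197, 196, 18, 11, 116] [205.3, 200.8] [418. 242.]
side green [223, 222, 14, 9, 76] [229.4, 226.1] [442. 136.]
side holder [240, 158, 40, 30, 431] [261.7, 170.2] [599. 311.]
side holder [440, 179, 72, 70, 3814] [480.4, 209.4] [1016.  -35.]
side holder [307, 182, 14, 10, 65] [314.0, 186.1] [696. 194.]
side holder [316, 195, 16, 8, 66] [323.7, 198.5] [693. 141.]
side holder [341, 214, 8, 9, 31] [345.5, 218.4] [702.  59.]
side holder [257, 233, 33, 31, 323] [276.3, 245.9] [515.  42.]
bottles [[672. 164.]
 [672. 115.]
 [684.  53.]] [[674. 161.]
 [670. 106.]
 [680.  46.]]
holder pts [[550. 343.]
 [614. 361.]
 [631. 269.]
 [589. 243.]] [[554. 351.]
 [622. 366.]
 [642. 284.]
 [591. 252.]]
tin [418.23118839 236.32882737  26.5907001 ]
```

View pics/crop1.png

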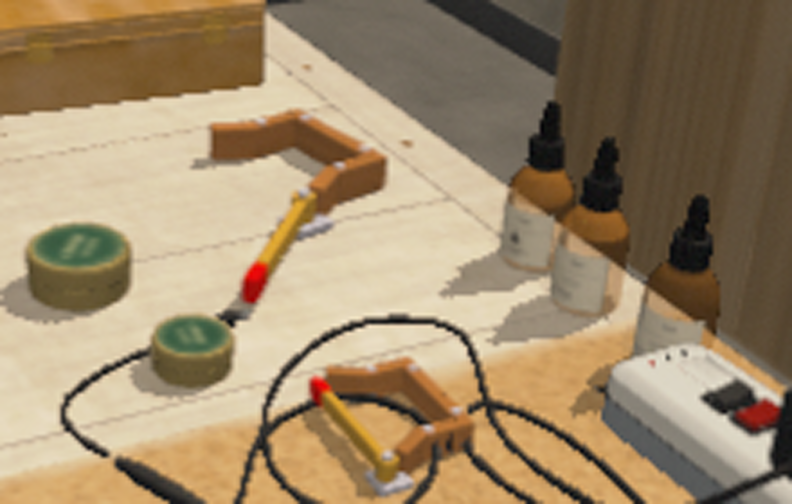

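The view confirms the layout: the holder's mouth faces world -x and the keeper is wide open, its tip near (497,178). The fingers go to a 30 mm gap for a two-point push, and I move above for a close look.

Emit:
apply_moves --travel '[[-15,-12,0],[-28,-23,0],[-28,-23,0],[-28,-23,0],[-28,-23,0],[-28,-23,0],[-28,-23,0],[-28,-23,0],[-28,-23,0],[-28,-23,0],[-28,-23,0],[-28,-23,0],[-28,-23,0],[-28,-23,0],[-18,-10,0],[0,0,0],[0,0,0],[0,0,0],[0,0,0],[0,0,0]]' --rot '[[0,0,0],[0,0,0],[0,0,0],[0,0,0],[0,0,0],[0,0,0],[0,0,0],[0,0,0],[0,0,0],[0,0,0],[0,0,0],[0,0,0],[0,0,0],[0,0,0],[0,0,0],[0,0,-0.11],[0,0,-0.11],[0,0,-0.11],[0,0,-0.1],[0,0,0]]' --claw 0.31

```text
clock: 2.15
tool_pos: [472.5, 243.8, 222.3]
orientation: [180.0, -0.0, -169.8]
contact_force: [0.0, -0.5, 0.3]
finger_gap: 0.343
gripper_force: 0.0
```

```bash
python3 - <<'E'
from m import *
c=snap('wrist','w1'); s=state(); print(s['tool_pos'],s['orientation'],s['finger_gap'])
hsv=cv2.cvtColor(c['color'],cv2.COLOR_RGB2HSV)
for nm,lo,hi in(('green',(50,60,20),(95,255,140)),('red',(0,190,130),(6,255,255)),('brass',(17,150,110),(28,255,255)),('holder',(5,110,60),(14,230,215))):
    m=cv2.inRange(hsv,lo,hi); k,l,st,ce=cv2.connectedComponentsWithStats(m)
    for i in range(1,k):
        if st[i,4]>60:
            print(nm,st[i].tolist(),ce[i].round(1).tolist(),plane(c,ce[i],{'green':26,'red':23,'brass':23,'holder':24}[nm])[0].round())
E
```

```text
[472.49934631 243.79792797 222.32689757] [ 1.79999487e+02 -2.62368696e-02 -1.69910188e+02] 0.343589078955748
green [345, 5, 68, 73, 668] [378.9, 39.8] [325. 340.]
green [350, 11, 58, 61, 2362] [378.7, 40.9] [326. 340.]
green [241, 92, 49, 50, 321] [265.8, 116.4] [417. 244.]
green [244, 96, 42, 42, 1186] [264.9, 116.4] [417. 243.]
green [150, 107, 35, 35, 692] [167.1, 124.1] [442. 145.]
red [104, 150, 13, 8, 70] [109.9, 153.6] [485.  87.]
red [192, 174, 16, 17, 142] [199.4, 181.7] [499. 186.]
brass [45, 139, 59, 16, 272] [75.0, 147.3] [484.  49.]
brass [482, 184, 30, 54, 880] [501.7, 216.5] [478. 529.]
brass [204, 188, 55, 67, 524] [230.9, 220.4] [537. 227.]
brass [471, 257, 20, 4, 65] [479.7, 258.7] [533. 523.]
brass [334, 261, 5, 45, 137] [336.6, 283.5] [594. 364.]
brass [173, 263, 5, 42, 126] [174.8, 283.9] [629. 173.]
brass [459, 293, 29, 21, 435] [472.4, 302.8] [591. 536.]
brass [40, 299, 13, 15, 90] [47.0, 307.1] [690.  21.]
brass [469, 328, 15, 10, 71] [475.7, 333.6] [633. 556.]
holder [62, 179, 45, 18, 153] [85.5, 187.6] [527.  63.]
holder [269, 294, 23, 11, 67] [280.9, 297.7] [624. 302.]
```

View pics/w1.png

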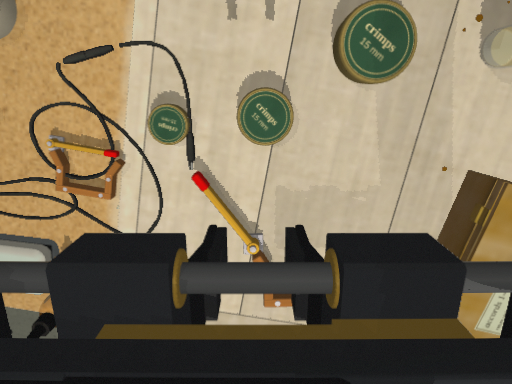

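The wrist view shows the middle tin at (265,116), the keeper's red tip at (199,181) and its hinge screw at (253,249). The gripper hides the holder, so I go forward for one clear look.

Emit:
apply_moves --travel '[[-15,0,0],[-30,0,0],[-30,0,0],[-30,0,0],[-30,0,0],[-15,0,0],[0,0,0]]' --rot '[[0,0,0],[0,0,0],[0,0,0],[0,0,0],[0,0,0],[0,0,0],[0,0,0]]'

```text
clock: 2.9
tool_pos: [621.8, 270.4, 221.6]
orientation: [-180.0, -0.0, -170.0]
contact_force: [-0.8, -0.7, -1.1]
finger_gap: 0.347
gripper_force: 0.0
```

```bash
python3 - <<'E'
from m import *
c=snap('wrist','w2'); s=state(); print(s['tool_pos'],s['orientation'])
cv2.imwrite('pics/w2b.png',cv2.resize(c['color'][0:240,90:390,::-1],None,fx=2.5,fy=2.5,interpolation=cv2.INTER_CUBIC))
E
```

```text
[620.39787393 270.37299006 221.70127032] [-1.79972073e+02 -6.75491834e-02 -1.69902782e+02]
```

View pics/w2b.png

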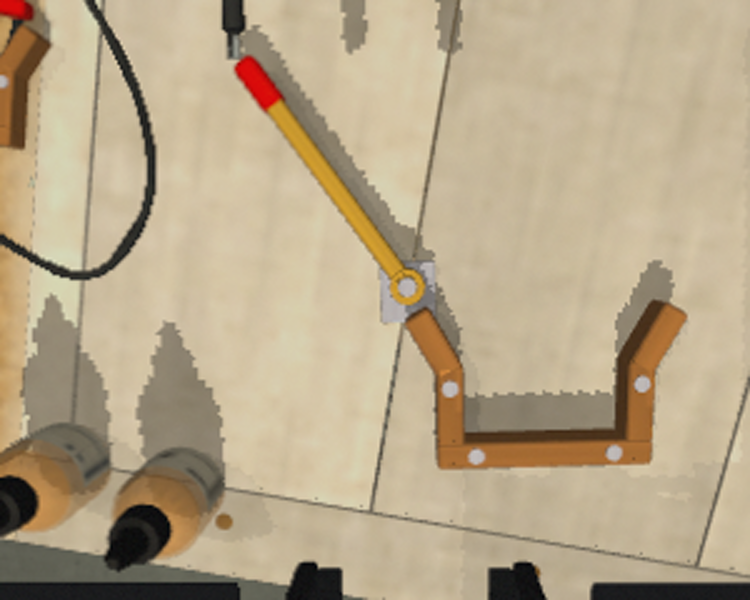

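The crop shows the holder square to the view: the inner back edge runs (465,443)–(628,438), the hinge is at (407,287) and the keeper tip at (245,63).

```bash
cat > fr.py <<'E'
from m import *
c=load('w2'); f=lambda p:np.array(p,float)/2.5+[90,0]
E
python3 - <<'E'
from fr import *
w1=load('w1'); S=load('scene0')
P=lambda p,z:plane(c,f(p),z)
A=P([[439,468],[651,463],[465,443],[628,438],[465,375],[628,372]],24)
hz=P([[407,287]],23)[0]; tip=P([[245,63]],23)[0]
print('hinge tri',tri(w1,[253,249],c,f([[407,287]])), 'tin tri',tri(S,[221.4,198],w1,[264.9,116.4]))
print('tip tri',tri(w1,[199.4,181.7],c,f([[258,83]])))
print('holder hole tri', tri(w1,[278,302],c,f([[450,389]])))
print(A.round(1),hz,tip,np.linalg.norm(tip-hz))
d=A[1]-A[0]; print('outer width',np.linalg.norm(d),'inner',np.linalg.norm(A[3]-A[2]),np.linalg.norm(A[5]-A[4]))
y=(d/np.linalg.norm(d)); x=np.array([y[1],-y[0]])
th=np.degrees(np.arctan2(x[1],x[0]))
mid=(A[0]+A[1])/2; seat1=mid-x*42; seat2=hz+37*x+58*y
print('yaw',th,'seats',seat1,seat2)
s=(seat1+seat2)/2; R=np.c_[x,y]
print('tin in hf',(np.array([417,243.5])-s)@R,'tip',(tip-s)@R,'left wall tops',(A-s)@R)
E
```

```text
hinge tri [566.88129411 257.41857447  24.07855896] tin tri [417.92863096 243.06586818  25.47859834]
tip tri [499.51137902 185.45432014  19.06042164]
holder hole tri [595.24842005 283.73571799  80.92852638]
[[640.9 284.5]
 [622.5 375.5]
 [627.8 293.6]
 [613.3 362.9]
 [598.7 287.9]
 [585.3 356. ]] [566.94691466 257.37698799] [493.70066777 180.59833712] 106.1130242413719
outer width 92.86055650927167 inner 70.80002568372382 69.30728487426316
yaw 11.43235577028569 seats [590.48678891 321.67553552] [591.71658122 321.56003574]
tin in hf [-186.1311981   -42.05903313] tip [-123.42011184 -118.91559622] left wall tops [[ 41.40875041 -46.25179505]
 [ 41.40875041  46.60876146]
 [ 30.43581384 -34.76417389]
 [ 29.9256839   36.03401397]
 [  0.73563828 -34.50348726]
 [  1.11528528  34.8027578 ]]
```

Emit:
apply_moves --travel '[[15,0,0],[30,-1,0],[30,-1,0],[30,-1,0],[30,-1,0],[30,-1,0],[30,-1,0],[30,-1,0],[20.5,0,0],[0,0,20],[0,0,40],[0,0,40],[0,0,40],[0,0,30],[0,0,0]]' --rot '[[0,0,0],[0,0,0],[0,0,0],[0,0,0],[0,0,0],[0,0,0],[0,0,0],[0,0,0],[0,0,0],[0,0,-0.1],[0,0,-0.1],[0,0,-0.1],[0,0,-0.072],[0,0,0],[0,0,0]]'

```text
clock: 4.45
tool_pos: [376.2, 218.2, 49.9]
orientation: [-180.0, -0.5, -148.5]
contact_force: [0.2, -0.1, 0.5]
finger_gap: 0.346
gripper_force: 0.0
```

```bash
cat >> h.py <<'E'
SEAT=np.array([591.1,321.6]); YAW=np.radians(11.5); HX=np.array([np.cos(YAW),np.sin(YAW)]); HY=np.array([-HX[1],HX[0]]); HR=np.c_[HX,HY]
def hf(p): return (np.asarray(p)[...,:2]-SEAT)@HR
def green(c):
    hsv=cv2.cvtColor(c['color'],cv2.COLOR_RGB2HSV); m=cv2.inRange(hsv,(50,60,20),(95,255,140)); k,l,st,ce=cv2.connectedComponentsWithStats(m)
    return [(int(st[i,4]),ce[i].round(1).tolist(),plane(c,ce[i],26)[0].round(1).tolist(),hf(plane(c,ce[i],26)[0]).round(1).tolist()) for i in range(1,k) if st[i,4]>60]
E
python3 - <<'E'
from h import *
c=snap('scene','s3'); s=state(); print(s['tool_pos'],s['orientation'],hf(s['tool_pos']))
for g in green(c): print(g)
cv2.imwrite('pics/s3c.png',cv2.resize(c['color'][90:290,120:400,::-1],None,fx=2.8,fy=2.8))
E
```

```text
[377.93127029 219.21425596  51.76751157] [-179.99403942   -0.24531465 -148.48783147] [-229.3017388   -57.83131066]
(215, [166.2, 182.9], [332.1, 351.3], [-247.9, 80.8])
(113, [223.7, 198.2], [422.7, 239.2], [-181.4, -47.2])
(105, [252.8, 222.8], [440.0, 131.3], [-186.0, -156.4])
```

View pics/s3c.png

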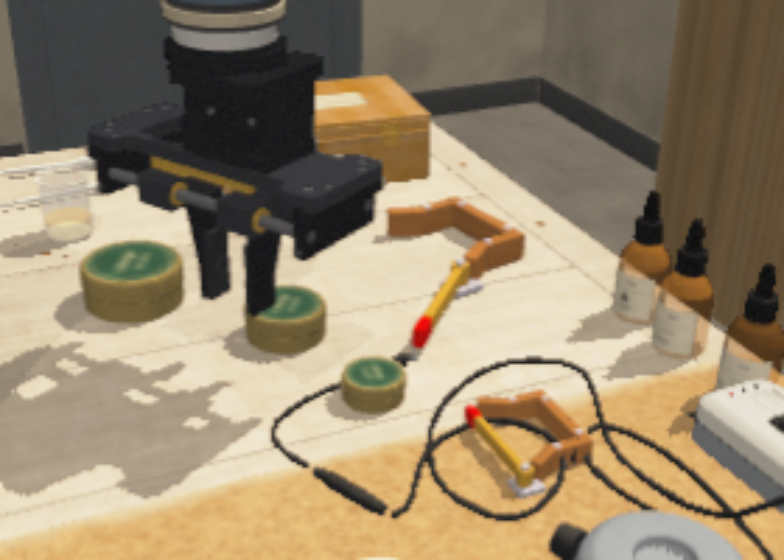

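The view shows the open fingers above the table, just behind the middle tin at about (285,305). I lower the tool and make the diagonal push.

Emit:
apply_moves --travel '[[0,0,15],[0,0,20],[0,0,6],[0,0,0],[-5,0,0],[-5,0,0],[-8,0,0],[-8,0,0],[-8,0,0],[-8,0,0],[-8,0,0],[-8,0,0],[-8,0,0],[-8,0,0],[-8,0,0],[-6,0,0],[-5,0,0],[-4,0,0],[-3,0,0],[0,0,0]]' --rot '[[0,0,0],[0,0,0],[0,0,0],[0,0,0],[0,0,0],[0,0,0],[0,0,0],[0,0,0],[0,0,0],[0,0,0],[0,0,0],[0,0,0],[0,0,0],[0,0,0],[0,0,0],[0,0,0],[0,0,0],[0,0,0],[0,0,0],[0,0,0]]'

```text
clock: 6.5
tool_pos: [465.6, 272.7, 11.6]
orientation: [180.0, 0.0, -148.5]
contact_force: [-0.5, 0.1, 0.1]
finger_gap: 0.344
gripper_force: 0.0
```

```bash
python3 - <<'E'
from h import *
for n in('scene','side'):
    c=snap(n,n+'4')
    for g in green(c): print(n,g)
s=state(); print(s['tool_pos'],s['orientation'],hf(s['tool_pos']))
E
```

```text
scene (220, [166.6, 182.9], [332.8, 351.0], [-247.2, 80.3])
scene (106, [252.8, 222.9], [439.9, 131.2], [-186.1, -156.4])
side (173, [160.3, 185.0], [330.0, 346.5], [-250.9, 76.4])
side (70, [229.5, 226.1], [442.7, 135.4], [-182.5, -152.9])
[465.1635116  272.4458678   11.52766397] [ 1.79995304e+02  1.17708447e-02 -1.48475549e+02] [-133.208034    -23.05965092]
```

Emit:
apply_moves --travel '[[-4,0,0],[-7,0,0],[-7,0,0],[-6,0,0],[-4,0,0],[-3,0,0],[0,0,0]]' --rot '[[0,0,0],[0,0,0],[0,0,0],[0,0,0],[0,0,0],[0,0,0],[0,0,0]]'

```text
clock: 7.3
tool_pos: [492.0, 288.9, 11.5]
orientation: [180.0, 0.0, -148.5]
contact_force: [-0.2, 0.3, -0.2]
finger_gap: 0.347
gripper_force: 0.0
```

```bash
python3 - <<'E'
from h import *
c=snap('scene','s5'); d=snap('side','d5'); print(green(c)); print(green(d))
s=state(); print(s['tool_pos'],hf(s['tool_pos']))
z=lambda c,a,b:cv2.resize(c['color'][a:a+150,b:b+150,::-1],None,fx=2.6,fy=2.6)
cv2.imwrite('pics/s5c.png',np.hstack([z(c,110,190),z(d,110,170)]))
E
```

```text
[(217, [166.4, 182.9], [332.3, 351.1], [-247.7, 80.5]), (107, [252.8, 222.9], [439.9, 131.2], [-186.1, -156.4])]
[(176, [160.4, 185.0], [330.3, 346.4], [-250.6, 76.3]), (70, [229.5, 226.1], [442.7, 135.5], [-182.5, -152.7])]
[491.56994905 288.64903038  11.50110822] [-104.10132253  -12.4463685 ]
```

View pics/s5c.png

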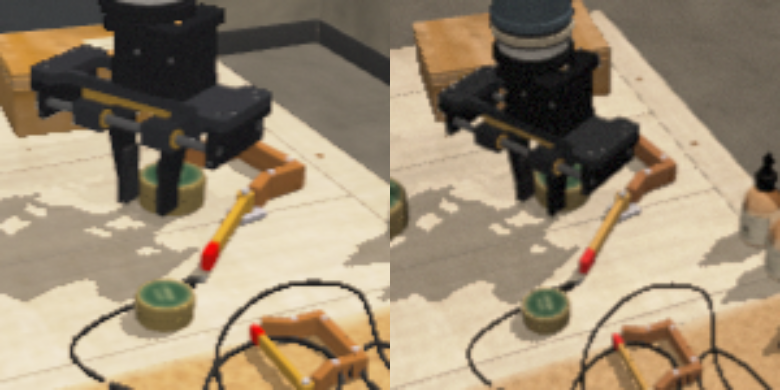

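The tin sits cradled ahead of the fingers, short of the mouth. I back off, align the tool with the holder and push straight in.

Emit:
apply_moves --travel '[[8,0,0],[12,0,0],[0,0,0],[0,0,0],[0,0,0],[0,10,0],[0,9,0],[0,0,0],[-6,0,0],[-8,0,0],[-6,0,0],[-6,0,0],[-7,0,0],[-7,0,0],[-7,0,0],[-7,0,0],[-6,0,0],[-6,0,0],[-5,0,0],[0,0,0]]' --rot '[[0,0,0],[0,0,0],[0,0,0.13],[0,0,0.13],[0,0,0.09],[0,0,0],[0,0,0],[0,0,0],[0,0,0],[0,0,0],[0,0,0],[0,0,0],[0,0,0],[0,0,0],[0,0,0],[0,0,0],[0,0,0],[0,0,0],[0,0,0],[0,0,0]]'

```text
clock: 9.4
tool_pos: [541.3, 311.0, 11.6]
orientation: [180.0, 0.1, -168.6]
contact_force: [-0.3, -0.0, -0.5]
finger_gap: 0.346
gripper_force: 0.0
```

```bash
python3 - <<'E'
from h import *
c=snap('scene','s6'); d=snap('side','d6')
s=state(); print(s['tool_pos'],s['orientation'],hf(s['tool_pos']),s['contact_force'])
z=lambda c,a,b:cv2.resize(c['color'][a:a+150,b:b+150,::-1],None,fx=2.6,fy=2.6)
cv2.imwrite('pics/s6c.png',np.hstack([z(c,90,210),z(d,90,180)]))
E
```

```text
[540.38091368 310.94306082  11.50480253] [ 1.79994233e+02  4.05835553e-03 -1.68530279e+02] [-51.82553763  -0.3312385 ] [ 0.11502912 -0.72338144 -0.07140608]
```

View pics/s6c.png

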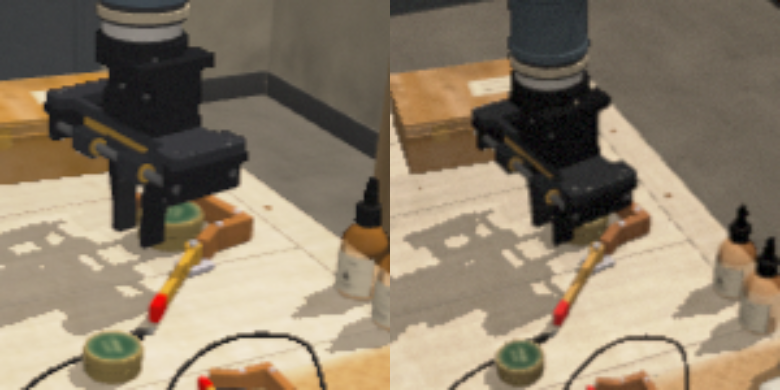

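The tin is in the mouth, in line with the holder. I push on slowly and watch the force.

Emit:
apply_moves --travel '[[-3,0,0],[-4,0,0],[-3,0,0],[-2,0,0],[-2,0,0],[-1,0,0],[0,0,0]]' --rot '[[0,0,0],[0,0,0],[0,0,0],[0,0,0],[0,0,0],[0,0,0],[0,0,0]]'

```text
clock: 10.2
tool_pos: [555.2, 313.9, 11.6]
orientation: [180.0, 0.0, -168.5]
contact_force: [0.4, -0.9, 0.4]
finger_gap: 0.349
gripper_force: 0.0
```

Emit:
apply_moves --travel '[[-1,0,0],[-1,0,0],[0,0,0]]' --rot '[[0,0,0],[0,0,0],[0,0,0]]'

```text
clock: 10.5
tool_pos: [557.1, 314.3, 11.5]
orientation: [180.0, 0.0, -168.5]
contact_force: [0.2, 0.2, -1.0]
finger_gap: 0.346
gripper_force: 0.1
```

Emit:
apply_moves --travel '[[-1,0,0],[-1,0,0],[0,0,0]]' --rot '[[0,0,0],[0,0,0],[0,0,0]]'

```text
clock: 10.8
tool_pos: [558.3, 314.6, 11.4]
orientation: [-180.0, -0.1, -168.5]
contact_force: [-1.8, -0.3, 1.5]
finger_gap: 0.345
gripper_force: 1.0
```

Emit:
apply_moves --travel '[[-0.5,0,0],[-0.5,0,0],[0,0,0]]' --rot '[[0,0,0],[0,0,0],[0,0,0]]'

```text
clock: 11.1
tool_pos: [558.5, 314.6, 11.3]
orientation: [-180.0, -0.2, -168.5]
contact_force: [-4.8, -2.2, 3.1]
finger_gap: 0.35
gripper_force: 2.3
```

Emit:
apply_moves --travel '[[-0.5,0,0],[-0.5,0,0],[0,0,0]]' --rot '[[0,0,0],[0,0,0],[0,0,0]]'

```text
clock: 11.4
tool_pos: [558.6, 314.7, 11.2]
orientation: [-180.0, -0.3, -168.5]
contact_force: [-6.6, -1.2, 4.7]
finger_gap: 0.343
gripper_force: 3.3
```

The force rises with no further motion, so the tin is home. I back off, rise, close the fingers and go to the keeper's outer side.

Emit:
apply_moves --travel '[[4,0,0],[10,0,0],[11,0,0],[0,0,-15],[0,0,-30],[0,0,-25],[3,-15,0],[6,-30,0],[6,-30,0],[6,-30,0],[6,-28,0],[0,0,0],[0,0,0]]' --rot '[[0,0,0],[0,0,0],[0,0,0],[0,0,0],[0,0,0],[0,0,0],[0,0,0],[0,0,0],[0,0,0],[0,0,0],[0,0,0],[0,0,0],[0,0,0]]' --claw 1

```text
clock: 12.7
tool_pos: [536.6, 173.4, 81.9]
orientation: [180.0, 0.0, -168.7]
contact_force: [0.1, 0.1, 0.1]
finger_gap: 0.006
gripper_force: 0.0
```

```bash
python3 - <<'E'
from h import *
c=snap('scene','s7'); d=snap('side','d7')
print(green(c));print(green(d))
s=state(); print(s['tool_pos'],s['orientation'],hf(s['tool_pos']),s['finger_gap'])
z=lambda c,a,b:cv2.resize(c['color'][a:a+150,b:b+150,::-1],None,fx=2.6,fy=2.6)
cv2.imwrite('pics/s7c.png',np.hstack([z(c,100,210),z(d,90,180)]))
p=hf(s['tool_pos']); prev=None
for a in np.r_[2.19,np.linspace(2.1,0,15)]:
    dd=np.array([-np.sin(a),np.cos(a)]);t=np.array([np.cos(a),np.sin(a)]); n=4+10*abs(t[0])+15*abs(t[1])+(8 if a==2.19 else 0)
    q=np.array([-37,-58])+80*dd-n*t; s_=q-p; print(round(a,2),q.round(0),[round(-s_[0],1),round(s_[1],1)]); p=q
E
```

```text
[(67, [278.3, 169.2], [587.4, 322.3], [-3.5, 1.4]), (217, [166.5, 182.9], [332.6, 351.0], [-247.5, 80.3]), (104, [252.8, 222.9], [439.9, 131.2], [-186.1, -156.4])]
[(177, [160.4, 185.0], [330.2, 346.4], [-250.8, 76.3]), (67, [229.5, 226.1], [442.7, 135.4], [-182.6, -152.8])]
[536.4274615  175.51673301  81.74434287] [ 1.79952858e+02  3.99637768e-02 -1.68455994e+02] [ -82.69929033 -132.25065118] 0.006870271399717498
2.19 [ -85. -129.] [np.float64(2.0), np.float64(3.4)]
2.1 [ -95. -117.] [np.float64(10.2), np.float64(11.5)]
1.95 [-103. -108.] [np.float64(8.4), np.float64(9.7)]
1.8 [-110.  -97.] [np.float64(6.9), np.float64(11.2)]
1.65 [-115.  -84.] [np.float64(5.0), np.float64(12.5)]
1.5 [-118.  -72.] [np.float64(3.0), np.float64(12.1)]
1.35 [-120.  -61.] [np.float64(1.4), np.float64(11.2)]
1.2 [-119.  -49.] [np.float64(-0.2), np.float64(11.7)]
1.05 [-117.  -37.] [np.float64(-2.1), np.float64(11.9)]
0.9 [-113.  -25.] [np.float64(-4.0), np.float64(11.8)]
0.75 [-107.  -14.] [np.float64(-6.0), np.float64(11.3)]
0.6 [-99.  -4.] [np.float64(-8.0), np.float64(10.5)]
0.45 [-89.   6.] [np.float64(-9.9), np.float64(9.2)]
0.3 [-78.  13.] [np.float64(-11.6), np.float64(7.6)]
0.15 [-65.  19.] [np.float64(-12.9), np.float64(5.6)]
0.0 [-51.  22.] [np.float64(-13.9), np.float64(3.3)]
```

View pics/s7c.png

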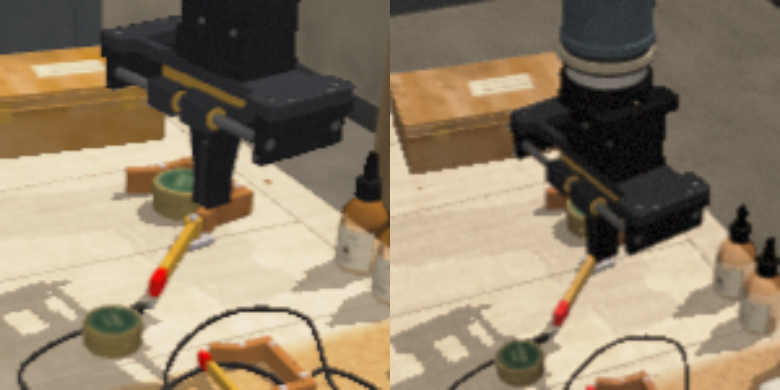

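The tin sits in the holder at about (175,190) in the left panel, and the fingers are beside the keeper. I lower them and start the swing.

Emit:
apply_moves --travel '[[0,0,20],[0,0,25],[0,0,20],[0,0,6],[0,0,0],[6,7.5,0],[6,7.5,0],[8,10,0],[7,11,0],[5,12.5,0],[3,12,0],[1.5,11,0],[0,12,0],[0,0,0]]' --rot '[[0,0,0],[0,0,0],[0,0,0],[0,0,0],[0,0,0],[0,0,0],[0,0,0],[0,0,0],[0,0,0],[0,0,0],[0,0,0],[0,0,0],[0,0,0],[0,0,0]]'

```text
clock: 14.2
tool_pos: [482.4, 251.2, 10.6]
orientation: [179.9, -0.1, -168.3]
contact_force: [-0.3, 1.0, 0.7]
finger_gap: 0.006
gripper_force: 0.0
```

```bash
python3 - <<'E'
from h import *
c=snap('scene','s8'); s=state(); print(s['tool_pos'],hf(s['tool_pos']),s['contact_force'])
d=snap('side','d8')
z=lambda c,a,b:cv2.resize(c['color'][a:a+150,b:b+150,::-1],None,fx=2.6,fy=2.6)
cv2.imwrite('pics/s8c.png',np.hstack([z(c,100,210),z(d,90,180)]))
E
```

```text
[482.38919697 250.44949006  10.45754769] [-120.71353175  -48.04869419] [-0.12562387  0.28444601  0.14519329]
```

View pics/s8c.png

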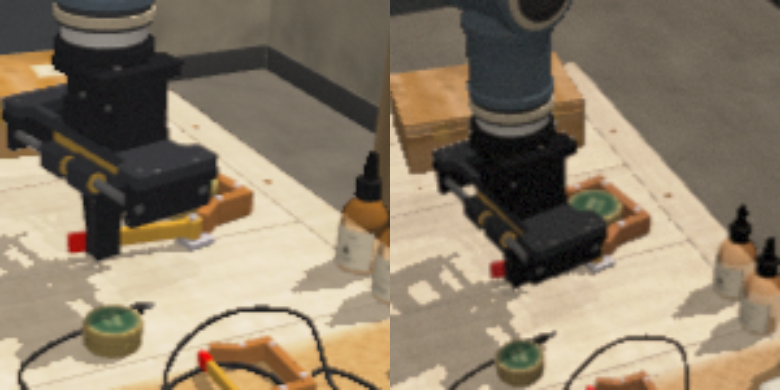

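The keeper is swinging with the fingers, its red tip now at (77,242), and the tin stays put. I go on to the stop.

Emit:
apply_moves --travel '[[-2,10,0],[-4,12,0],[-6,11,0],[-8,10,0],[-10,9,0],[-11,8,0],[-10,5,0],[-6,2,0],[-4,0,0],[0,0,0]]' --rot '[[0,0,0],[0,0,0],[0,0,0],[0,0,0],[0,0,0],[0,0,0],[0,0,0],[0,0,0],[0,0,0],[0,0,0]]'

```text
clock: 15.3
tool_pos: [530.8, 328.0, 10.5]
orientation: [179.9, 0.1, -168.5]
contact_force: [0.5, 1.0, -0.0]
finger_gap: 0.007
gripper_force: 0.1
```

Emit:
apply_moves --travel '[[-2,0,0],[-2,0,0],[-1,0,0],[0,0,0]]' --rot '[[0,0,0],[0,0,0],[0,0,0],[0,0,0]]'

```text
clock: 15.7
tool_pos: [535.4, 328.1, 10.7]
orientation: [180.0, 0.0, -168.5]
contact_force: [-1.9, 1.5, 0.1]
finger_gap: 0.003
gripper_force: 0.8
```

Emit:
apply_moves --travel '[[-1,0,0],[-1,0,0],[0,0,0]]' --rot '[[0,0,0],[0,0,0],[0,0,0]]'

```text
clock: 16.0
tool_pos: [537.6, 328.3, 10.7]
orientation: [180.0, 0.0, -168.5]
contact_force: [-1.8, 1.1, -0.4]
finger_gap: 0.002
gripper_force: 0.8
```

Emit:
apply_moves --travel '[[-1,0,0],[-1,0,0],[0,0,0]]' --rot '[[0,0,0],[0,0,0],[0,0,0]]'

```text
clock: 16.3
tool_pos: [537.8, 328.2, 10.5]
orientation: [-180.0, -0.2, -168.5]
contact_force: [-5.6, 0.2, 4.2]
finger_gap: 0.007
gripper_force: 2.9
```

Emit:
apply_moves --travel '[[-1,0,0],[-1,0,0],[0,0,0]]' --rot '[[0,0,0],[0,0,0],[0,0,0]]'

```text
clock: 16.6
tool_pos: [537.9, 328.3, 10.4]
orientation: [-179.9, -0.4, -168.5]
contact_force: [-9.9, -1.6, 8.6]
finger_gap: 0.004
gripper_force: 4.8
```

Emit:
apply_moves --travel '[[-1,0,0],[-1,0,0],[0,0,0]]' --rot '[[0,0,0],[0,0,0],[0,0,0]]'

```text
clock: 16.9
tool_pos: [538.0, 328.3, 10.3]
orientation: [-179.9, -0.6, -168.5]
contact_force: [-13.7, -2.1, 11.0]
finger_gap: 0.002
gripper_force: 6.7
```

The keeper is against its stop. I back off and rise, then look from above.

Emit:
apply_moves --travel '[[5,0,0],[10,0,0],[15,0,0],[0,0,-30],[0,0,-45],[0,0,-45],[0,0,-45],[0,0,-45],[-20,0,0],[-40,0,0],[-40,0,0],[-30,0,0],[-20,0,0],[0,0,0],[0,0,0]]' --rot '[[0,0,0],[0,0,0],[0,0,0],[0,0,0],[0,0,0],[0,0,0],[0,0,0],[0,0,0],[0,0,0],[0,0,0],[0,0,0],[0,0,0],[0,0,0],[0,0,0],[0,0,0]]'

```text
clock: 18.4
tool_pos: [660.8, 352.5, 220.0]
orientation: [-180.0, -0.0, -168.6]
contact_force: [-0.2, -0.3, 0.6]
finger_gap: 0.003
gripper_force: 0.0
```

```bash
python3 - <<'E'
from h import *
c=snap('wrist','w9'); print(green(c))
cv2.imwrite('pics/w9b.png',cv2.resize(c['color'][0:240,90:390,::-1],None,fx=2.5,fy=2.5,interpolation=cv2.INTER_CUBIC))
for n in('scene','side'): print(green(snap(n,n+'9')))
E
```

```text
[(334, [239.9, 97.2], [591.4, 322.0], [0.4, 0.3]), (1240, [239.4, 96.9], [591.2, 321.5], [0.1, -0.2])]
[(96, [281.0, 169.2], [593.3, 319.7], [1.8, -2.3]), (222, [166.5, 182.9], [332.6, 350.7], [-247.5, 80.1]), (106, [252.8, 222.9], [439.9, 131.2], [-186.1, -156.4])]
[(75, [258.2, 168.3], [592.9, 319.8], [1.4, -2.1]), (176, [160.1, 185.0], [329.6, 346.6], [-251.2, 76.6]), (72, [229.5, 226.0], [442.8, 135.7], [-182.4, -152.6])]
```

View pics/w9b.png

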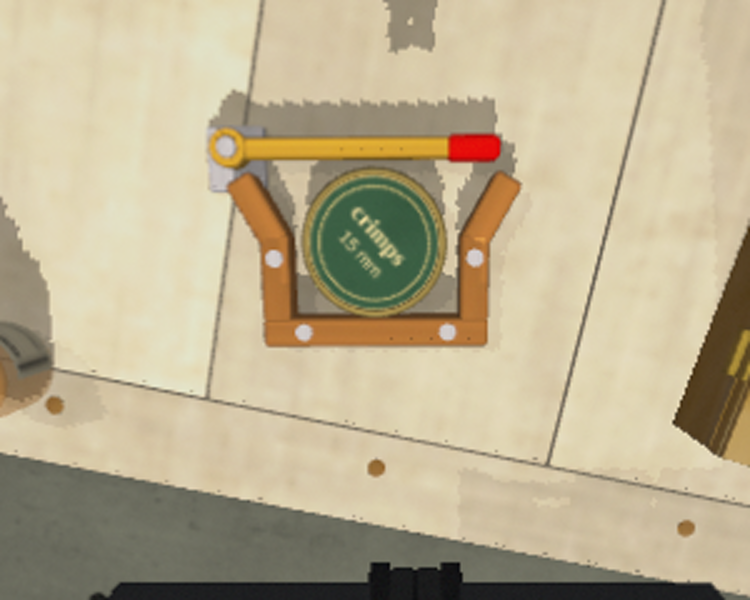

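The tin at (375,242) rests against the back wall, within about 1 mm of the seat. The keeper runs straight across the mouth, from (226,147) to (500,148).

```bash
python3 -c "
from workcell import hand_in
print(hand_in())"
```

```text
the job is handed in; nothing more can be done
None
```

The job is handed in at about 18 s of the 72 s allowed: the last wrist view put the tin within about 1 mm of fully home with the keeper straight across the mouth, and the arm stayed well clear of the bottles; no verdict was returned.

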